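# Clip the setting rod away and hold the sight bulb down in the sprung clamp ring

## Task

The steel setting rod lies across the sprung nickel clamp ring: put it away by pushing it down past the red sprung jaws until it sits at the bottom of the fork clip on the ochre holder, jaws snapped shut over it, and let go of it. Then take the green sight bulb by its brass neck from the cork rest, seat it neck up in the clamp ring, and press it down until the ring is nearly at the bottom of its 16 mm spring travel. Finish while still holding the bulb pressed down; keep it upright throughout and leave the other things on the counter where they are.

Things in the scene. Friction and masses are not known exactly. Their poses are not given: they have to be found in the camera images.
- stand: Green-painted square base plate, 100 x 100 x 12 mm, fixed to the counter, carrying the nickel clamp ring on three sprung legs. Origin: centre of its underside, on the counter, directly under the ring's centre. z up.
- ring_top (a point): Centre of the clamp ring in the plane of its top face; it moves down with the ring, 75 mm above the counter when the spring is out. The flat nickel ring is 9 mm thick, inner diameter 50 mm, outer diameter 76 mm, open in the middle down to the base plate (63 mm below the ring top when out). It slides only vertically.
- ring (a joint): How far the clamp ring is pressed down, in m: 0 = spring out, 0.016 = down on its stop. The spring is preloaded: about 5 N start it moving, about 12 N bring it to the stop; the weight of rod or bulb alone does not move it. It springs back up when let go.
- rod: Loose steel setting rod, 124 mm long, about 150 g: dark square grip 16 x 16 mm, 64 mm long, in the middle, and on each side a bright round end, 12 mm diameter, 30 mm long. Origin: its centre. x along the rod, z up. Starts lying level across the middle of the clamp ring on its square grip (centre 8 mm above the ring top), turned at random. Either end may go either way in the clip.
- holder: Ochre plastic seal holder, fixed: base plate 150 (x) x 75 (y) x 10 mm. Origin: centre of its underside, on the counter. Two upright forks at x -42 and +42 mm (8 mm thick, 76 mm free between them) make one slot along the holder's x axis at y 0. On the -y side the prongs rise to z 62 mm, then flare outwards to z 71 mm; on the +y side they rise to z 45 mm and two red jaws stand there.
- clip (a point): Where the rod's centre lies when seated in the fork clip: holder x 0, y 0, z 40 mm, axes as the holder's. The slot is 15 mm wide with its floor 34 mm above the counter, open at the top. The seated rod lies along x, a round end on each fork's floor, its square grip in the free space between the forks.
- jaw (a joint): Angle in rad of the red sprung jaw on the holder: 0 = shut, positive = swung out to +y. One piece with two upright fingers at holder x -52 and +52 mm (8 mm wide), hinged low on the +y side (axis along x, y 10, z 16 mm). It springs shut.
- jaw_nose (a point): Middle between the two jaw noses, moving with the jaw. Shut, they reach over the slot to y -1 mm at z 48 to 51 mm, just above the seated rod; from there a steep ramp rises outwards to y 8 mm at z 68 mm. A rod pushed straight down on the ramps with about 4 to 6 N (its weight is not enough) swings the jaw to about 0.2 rad; past the noses it snaps shut and draws the rod down.
- rest: Fixed cork ring that carries the bulb at the start: 84 mm across, hole 48 mm, 24 mm high. Origin: centre of its underside, on the counter.
- bulb: Loose round sight bulb, about 220 g, weighted low so it stands upright in a ring: green glass ball 64 mm diameter, brass drain plug below (24 mm diameter), brass neck on top. Origin: centre of the plug's underside; z up through the neck. Ball centre 40 mm above the origin. In the clamp ring its origin is 20 mm below the ring's top face; in the cork rest about 5 mm above the counter.
- neck (a point): Middle of the bulb's brass neck, 87 mm above the bulb's origin. The neck is 26 mm in diameter and runs from 69 to 105 mm above the origin.
- plier: Bystander: loose rusted crimping plier lying on the counter, 170 mm long, 16 mm high, to the robot's right. Origin under its middle. Leave it alone.
- meter: Bystander: loose brass water meter with a blue top, 190 mm long, 85 mm high, at the back. Origin: centre of its underside. Leave it alone.
- seal_tin: Bystander: loose open tin cup, 80 mm across, 60 mm high, at the back. Origin: centre of its underside. Leave it alone.
- driver: Bystander: loose screwdriver with an orange handle lying on the counter to the robot's left. Leave it alone.
- grease_jar: Bystander: loose amber jar, 64 mm across, 75 mm high, at the back. Origin: centre of its underside. Leave it alone.
- seal_bin: Bystander: wooden bin 150 x 150 mm with a tin funnel set in it, 135 mm high, fixed at the back. Origin: centre of its underside. Besides, a copper pipe manifold (140 mm high) runs along the far edge, and a vise (100 mm high) and a blue bench press (250 mm) stand at the right and left edges, more than 0.5 m off the middle line.

How it is judged:
By the outcome, as a careful person would: the job done as asked, in the order asked, and still so for the second after the job is handed in, while the arm keeps its last pose, push and grip.
It also fails if it takes over 64 s, if anything falls off the work surface, if the arm or the gripper's body presses on something with over 40 N, if the wrist force passes 120 N, or if a joint passes its speed limit or range.

## Robot

A 6-joint arm with a two-finger parallel gripper is mounted at the origin on the work surface. World frame = base frame: x ahead of the robot, y to its left, z up, the work surface at z = 0. Lengths are in m, angles in degrees, forces in N, time in s.
With the tool pointing down it reaches from about 0.375 to 0.9 m from the base axis. Payload 3.1 kg.
Tool frame: the origin (TCP) lies midway between the tips of the shut fingers; the grasp point (between the pads) lies 19 mm behind it; z points along the fingers, y is the line along which they close (so a half turn about z gives the same grasp; the last joint's range is limited). The gripper opens to 87 mm and grips with 3 to 60 N. Pads are 19 mm wide; open, the fingers measure 117 mm over their backs; the gripper's body (75 mm by 190 mm) begins 51 mm behind the grasp point.
Start: joints at [-77.263, 30.224, 82.088, -0, 67.689, -10.227], TCP at [0.244, -0.575, 0.223] pointing down, gripper open.
Joint ranges: [-176.69, 176.69], [-43.24, 126.21], [12.49, 139.97], [-82, 262], [0, 151.66], [-163.58, 163.58]. Speed limits (degrees/s): [159.86, 159.86, 180, 180, 180, 180].

## Interface

Orientations are given as a 3x3 rotation matrix whose columns are the frame's x, y, z axes.
In Python, from rig import bot, capture gives the robot as it stands.
- The arm moves only by the shell command python3 -m handwheel 'ROWS'. ROWS is a JSON list of rows, 1 to 20 of them, each of 7 numbers: dx, dy, dz in parts of the range, where 1.0 means 0.75 m, then a rotation vector rx, ry, rz in normalised numbers (1 is 90 degrees), then the opening from 0.0 (shut) to 1.0 (fully open); each row is the pose to reach, as a shift and turn from the pose commanded when the command began, along the tool's axes at that moment; what a row does not reach only later rows make up. A row lasts 1/10 s, in which the tool goes at most 0.05 m and 8.59 degrees, less where a joint would pass 70% of its speed; a pose out of reach is approached as far as the arm can. The fingers move at their own pace and stop on an object; the grip force is fixed at half the most. Time passes only in rows, so rows that do not move let the fingers close. It prints the time, the measured TCP pose, the force, the opening and the grip force at its end. Input that does not fit is refused with a message, and nothing moves.
- bot.read_state(): the state, without advancing time (a new reading comes with each control period).
- capture(name): name is "scene" or "top" or "wrist"; returns a dict with "color" (400x640x3 uint8, red, green, blue), "K" (3x3 intrinsics, pixels), "D" ([k1, k2, p1, p2, k3] as OpenCV has them; the pictures are not rectified), "view" (4x4, takes a point from world to camera coordinates); the wrist camera has in their place "mount" (4x4, takes a point from camera to tool coordinates, whose origin is the TCP and whose axes are the flange's). Camera axes: x right, y up, looking along -z (the intrinsics and any distortion apply to the point x, -y, -z); pixel columns grow to the right and rows downward; lengths in m; the calibration is good to about 2 mm. A picture is of the moment at which its call begins: read the wrist's pose just before it. There is no depth.
- bot.hand_in(): hands the job in; it is judged then, once.
The state is a dict: "time_s": time; "joint_positions": joint angles; "qvel": joint speeds; "tau": joint torques, N m; "position": TCP position; "tcp_rot": TCP orientation; "force": force on the tool from outside, world axes, zero at the start; "moment": the same for the moment, N m; "opening": opening from 0.0 (shut) to 1.0 (fully open); "grasp_force": force on a finger pad.
Only numpy, scipy, OpenCV 4.12 (cv2) and the standard library are available. Lean on these libraries where they do the work, as an engineer would, in place of code of your own. Each camera call takes 0.05 s, during which the arm holds its last target. There are 200 camera calls.

## Working session

There is one attempt and no reset: what is moved stays moved. The work goes in short steps, Python scripts to look and compute and a shell command to move; the robot and the scene stay as the last step left them, time stands still between calls to the robot, and variables do not carry over. Pictures are saved under pics/ and viewed, at most 11 in all, crops included, and the job is handed in when it is done.

```bash
mkdir -p pics; ls
python3 - <<'E'
from rig import bot,capture
import cv2,pickle
s=bot.read_state();print(s)
d={}
for n in("scene","top","wrist"):
    d[n]=capture(n);cv2.imwrite(f"pics/{n}0.png",d[n]["color"][:,:,::-1])
    print(n,d[n]["K"],d[n]["D"],d[n].get("view",d[n].get("mount")))
d["s"]=s
pickle.dump(d,open("d0.pkl","wb"))
E
```

```text
pics
{'time_s': 0.0, 'joint_positions': array([-7.72632831e+01,  3.02791072e+01,  8.21539738e+01, -2.32676096e-03,
        6.76883915e+01, -1.02283082e+01]), 'qvel': array([-0.01699681, -0.0277643 , -0.15768287, -0.00843699, -0.00653157,
       -0.13043241]), 'tau': array([ 5.49738033e-04, -4.40037739e+01, -1.76595926e+01,  6.31685229e-02,
        5.83210762e-02, -1.90201004e-04]), 'position': array([ 0.24370335, -0.57476016,  0.2215835 ]), 'tcp_rot': array([[ 9.20737250e-01,  3.90182859e-01, -5.04064402e-04],
       [ 3.90183037e-01, -9.20735008e-01,  2.05964126e-03],
       [ 3.39526975e-04, -2.09306581e-03, -9.99997752e-01]]), 'force': array([-0.56322531, -0.17163094, -0.17846996]), 'moment': array([0.00368669, 0.02964147, 0.016433  ]), 'grasp_force': 0.0, 'opening': 0.9951560381273883}
scene [[419.04056387   0.         318.27373306]
 [  0.         419.04056387 196.59947224]
 [  0.           0.           1.        ]] [-0.02773431  0.          0.          0.          0.        ] [[-0.78771879  0.6156746   0.02106867  0.4676309 ]
 [-0.31396681 -0.43065717  0.84614375  0.12157658]
 [
[... 257 characters left out ...]
 0.          0.          0.        ] [[-0.01553268 -0.99986634 -0.00510215  0.01768252]
 [ 0.98219988 -0.01621317  0.18713773 -0.61950075]
 [-0.18719544 -0.00210458  0.98232044 -1.3358135 ]
 [ 0.          0.          0.          1.        ]]
wrist [[277.54588731   0.         320.80853403]
 [  0.         277.54588731 200.42543734]
 [  0.           0.           1.        ]] [0.00795655 0.         0.         0.         0.        ] [[ 5.34238321e-04  9.69268192e-01  2.46005867e-01  6.77472469e-02]
 [ 9.99999263e-01 -2.49703452e-04 -1.18781035e-03 -7.86804070e-04]
 [-1.08987827e-03  2.46006320e-01 -9.69267612e-01 -1.62813905e-01]
 [ 0.00000000e+00  0.00000000e+00  0.00000000e+00  1.00000000e+00]]
```

View pics/scene0.png

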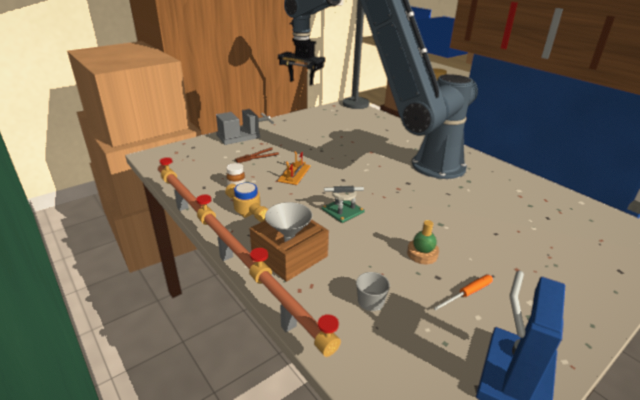

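View pics/top0.png

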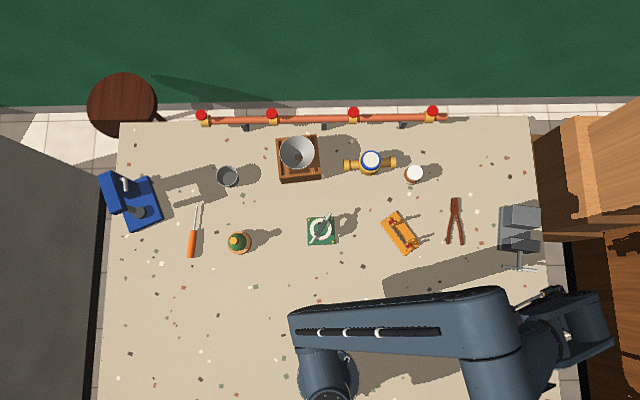

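The scene shows the rod on the green stand at about (343,205), the holder at (293,172) and the bulb at (425,245). In the top view they are at (321,230), (400,232) and (238,242). Next I'll enlarge them.

```bash
cat > h.py <<'E'
import numpy as np,cv2
def ray(c,uv,s=None):
    K=c["K"];D=np.array(c["D"],float)
    p=cv2.undistortPoints(np.array([[uv]],float),K,D)[0,0]
    d=np.array([p[0],-p[1],-1.0])
    if "view" in c: M=np.linalg.inv(c["view"])
    else:
        T=np.eye(4);T[:3,:3]=s["tcp_rot"];T[:3,3]=s["position"];M=T@c["mount"]
    return M[:3,3],M[:3,:3]@d
def atz(c,uv,z,s=None):
    o,d=ray(c,uv,s);return o+d*(z-o[2])/d[2]
def tri(*rs):
    A=np.zeros((3,3));b=np.zeros(3)
    for o,d in rs:
        d=d/np.linalg.norm(d);P=np.eye(3)-np.outer(d,d);A+=P;b+=P@o
    x=np.linalg.solve(A,b)
    res=[np.linalg.norm(np.cross(x-o,d/np.linalg.norm(d))) for o,d in rs]
    return x,res
def proj(c,p,s=None):
    if "view" in c: V=c["view"]
    else:
        T=np.eye(4);T[:3,:3]=s["tcp_rot"];T[:3,3]=s["position"];V=np.linalg.inv(T@c["mount"])
    q=V[:3,:3]@np.array(p)+V[:3,3];q=q*[1,-1,-1]
    return cv2.projectPoints(q.reshape(1,1,3),np.zeros(3),np.zeros(3),c["K"],np.array(c["D"],float))[0].ravel()
E
python3 - <<'E'
import pickle,cv2,numpy as np
d=pickle.load(open("d0.pkl","rb"))
def crop(n,u,v,w,h,f): return cv2.resize(d[n]["color"][v:v+h,u:u+w,::-1],None,fx=f,fy=f,interpolation=cv2.INTER_CUBIC)
a=[crop("top",u,v,44,50,6) for u,v in((216,215),(299,207),(379,207))]
b=[crop("scene",u,v,44,50,6) for u,v in((403,217),(321,175),(272,145))]
cv2.imwrite("pics/m.png",np.vstack([np.hstack(a),np.hstack(b)]))
E
```

```text
(no output)
```

View pics/m.png

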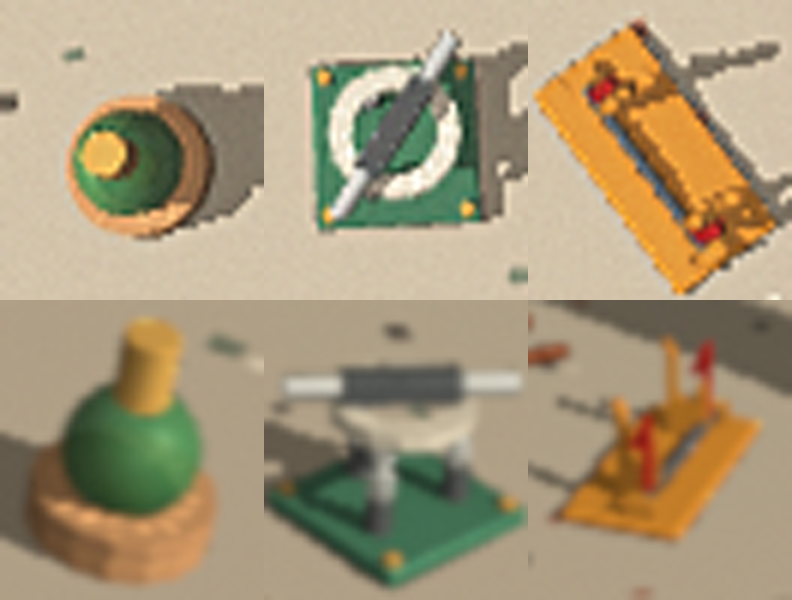

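The enlarged crop shows, in crop pixels:
- **Neck top:** (106,154) in top, (154,328) in scene.
- **Rod tips:** (452,40) and (334,212) in top, (521,381) and (285,387) in scene.
- **Holder plate corners:** (534,97), (636,22), (778,228) and (683,292) in top.

Run:
```python
import pickle,numpy as np
from h import *
np.set_printoptions(precision=4,suppress=True)
d=pickle.load(open("d0.pkl","rb"));T,S=d["top"],d["scene"]
ot=[(216,215),(299,207),(379,207)];os_=[(403,217),(321,175),(272,145)]
t=lambda i,x,y:(ot[i][0]+(x-264*i+.5)/6-.5,ot[i][1]+(y+.5)/6-.5)
s=lambda i,x,y:(os_[i][0]+(x-264*i+.5)/6-.5,os_[i][1]+(y-300+.5)/6-.5)
print("neck top",tri(ray(T,t(0,106,154)),ray(S,s(0,154,328))))
a=(452,40);b=(334,212)
for A,B in((a,b),(b,a)):
    p,q=tri(ray(T,t(1,*A)),ray(S,s(1,285,387))),tri(ray(T,t(1,*B)),ray(S,s(1,521,381)))
    print("rod",p,q,(p[0]+q[0])/2,np.linalg.norm(p[0]-q[0]))
c=[atz(T,t(2,*x),.01) for x in((534,97),(636,22),(778,228),(683,292))]
print(*c,np.mean(c,0)); print([np.linalg.norm(c[i]-c[i-1]) for i in range(4)])
c=[atz(T,t(1,*x),.012) for x in((310,65),(472,60),(482,219),(319,230))]
print("stand",*c,np.mean(c,0))
j1,j2=(604,88),(708,233)
for A,B in((j1,j2),(j2,j1)): print("jaw",tri(ray(T,t(2,*A)),ray(S,s(2,645,425))),tri(ray(T,t(2,*B)),ray(S,s(2,708,348))))
print("rest ring centre",atz(T,t(0,141,165),.015))
```

```text
neck top (array([0.4705, 0.3128, 0.1124]), [np.float64(0.00184863527019027), np.float64(0.00184863527019019)])
rod (array([ 0.5618, -0.0166,  0.0842]), [np.float64(0.0014275950652878162), np.float64(0.0014275950652878691)]) (array([0.4623, 0.0537, 0.0869]), [np.float64(0.0024331841556316583), np.float64(0.002433184155631619)]) [0.5121 0.0186 0.0856] 0.12186224625267895
rod (array([0.5093, 0.0141, 0.0751]), [np.float64(0.05860715007285643), np.float64(0.058607150072856544)]) (array([0.5191, 0.0287, 0.1097]), [np.float64(0.060407678301483275), np.float64(0.06040767830148332)]) [0.5142 0.0214 0.0924] 0.03884872687410668
[ 0.536  -0.2001  0.01  ] [ 0.5813 -0.2648  0.01  ] [ 0.4538 -0.3443  0.01  ] [ 0.4165 -0.2847  0.01  ] [ 0.4969 -0.2735  0.01  ]
[np.float64(0.14641325485215798), np.float64(0.07895817685860661), np.float64(0.1502016560868123), np.float64(0.07028815804136969)]
stand [0.5598 0.0684 0.012 ] [ 0.5613 -0.0308  0.012 ] [ 0.4642 -0.0348  0.012 ] [0.4592 0.0637 0.012 ] [0.5111 0.0166 0.012 ]
jaw (array([ 0.5338, -0.2336,  0.0648]), [np.float64(7.514870473443783e-05), np.float64(7.51487047347407e-05)]) (array([ 0.4478, -0.2893,  0.0678]), [np.float64(1.4151457519618508e-05), np.float64(1.4151457519656325e-05)])
jaw (array([ 0.4628, -0.3124,  0.0056]), [np.float64(0.014366757855035854), np.float64(0.01436675785503585)]) (array([ 0.5171, -0.2151,  0.1207]), [np.float64(0.012626485521012898), np.float64(0.012626485521013123)])
rest ring centre [0.473  0.3126 0.015 ]
```

The rows are not in the units I measure in: shifts go in shares of 0.75 m and turns go in shares of 90 degrees. I convert before sending: 0.3504 m / 0.75 = 0.4672, -0.1784 m / 0.75 = -0.2379, -10 degrees / 90 = -0.1111.

```bash
python3 -m handwheel '[[0.0533,-0.0267,0.0067,0,0,-0.0111,1],[0.1067,-0.0533,0.02,0,0,-0.0222,1],[0.16,-0.08,0.0267,0,0,-0.0333,1],[0.2133,-0.1067,0.04,0,0,-0.0444,1],[0.2667,-0.1333,0.0467,0,0,-0.0556,1],[0.32,-0.16,0.0533,0,0,-0.0667,1],[0.3733,-0.1867,0.0667,0,0,-0.0889,1],[0.4267,-0.22,0.0733,0,0,-0.1,1],[0.4672,-0.2379,0.08,0,0,-0.1111,1],[0.4672,-0.2379,0.08,0,0,-0.1111,1],[0.4672,-0.2379,0.08,0,0,-0.1111,1],[0.4672,-0.2379,0.08,0,0,-0.1111,1]]'
cat > look.py <<'E'
import sys,pickle,cv2
from rig import bot,capture
n=sys.argv[1];cam=sys.argv[2] if len(sys.argv)>2 else "wrist"
s=bot.read_state();c=capture(cam);pickle.dump((s,c),open(n+".pkl","wb"))
im=c["color"][:,:,::-1]
if len(sys.argv)>3:
    u,v,w,h,f=map(float,sys.argv[3:]);u,v,w,h=map(int,(u,v,w,h));im=cv2.resize(im[v:v+h,u:u+w],None,fx=f,fy=f,interpolation=cv2.INTER_CUBIC)
cv2.imwrite(f"pics/{n}.png",im)
print(s["position"],s["tcp_rot"][:,0],s["joint_positions"],s["force"],s["opening"])
E
python3 look.py w1
```

```text
time_s: 1.35
position: [0.4964, -0.2753, 0.1626]
tcp_rot: [[0.839, 0.543, -0.0], [0.543, -0.839, -0.0], [-0.0, 0.0, -1.0]]
force: [-0.4, 0.2, 0.3]
opening: 0.996
grasp_force: 0.0
[ 0.49642789 -0.27534143  0.16259049] [ 8.39492356e-01  5.43371344e-01 -4.07843169e-04] [-4.02762734e+01  3.02571233e+01  9.38345190e+01 -3.17663242e-02
  5.59020918e+01  1.68280907e+01] [-0.39599141  0.17525652  0.26533486] 0.9957723090441222
```

View pics/w1.png

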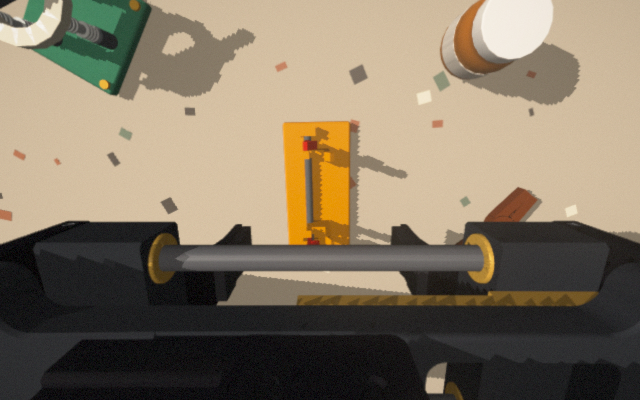

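The wrist view shows the holder at columns 285–350, with the jaws at (309,144) and (312,241). The gripper hides its near end, so I'll back off to see all of it.

In the tool's units: -0.08 m / 0.75 = -0.1067, -0.06 m / 0.75 = -0.08.

```bash
python3 -m handwheel '[[-0.04,0,0,0,0,0,1],[-0.08,0,0,0,0,0,1],[-0.1067,0,0,0,0,0,1],[-0.1067,0,0,0,0,0,1],[-0.1067,0,0,0,0,0,1]]'
python3 look.py w2 wrist 260 20 120 190 3.1
python3 - <<'E'
import pickle,cv2,numpy as np
s,c=pickle.load(open("w1.pkl","rb"))
a=cv2.resize(c["color"][100:290,260:380,::-1],None,fx=3.1,fy=3.1,interpolation=cv2.INTER_CUBIC)
cv2.imwrite("pics/w12.png",np.hstack([a,cv2.imread("pics/w2.png")]))
E
```

```text
time_s: 1.9
position: [0.4292, -0.3192, 0.1629]
tcp_rot: [[0.841, 0.541, 0.001], [0.541, -0.841, -0.0], [0.0, 0.001, -1.0]]
force: [0.1, 0.4, 0.9]
opening: 1.001
grasp_force: 0.0
[ 0.42924593 -0.31917519  0.1628594 ] [8.40757037e-01 5.41412403e-01 4.63017311e-04] [-4.86218513e+01  2.80259788e+01  9.85238123e+01  2.50774069e-02
  5.34059251e+01  8.58337318e+00] [0.11415909 0.41677276 0.90407875] 1.0013348679673488
```

View pics/w12.png

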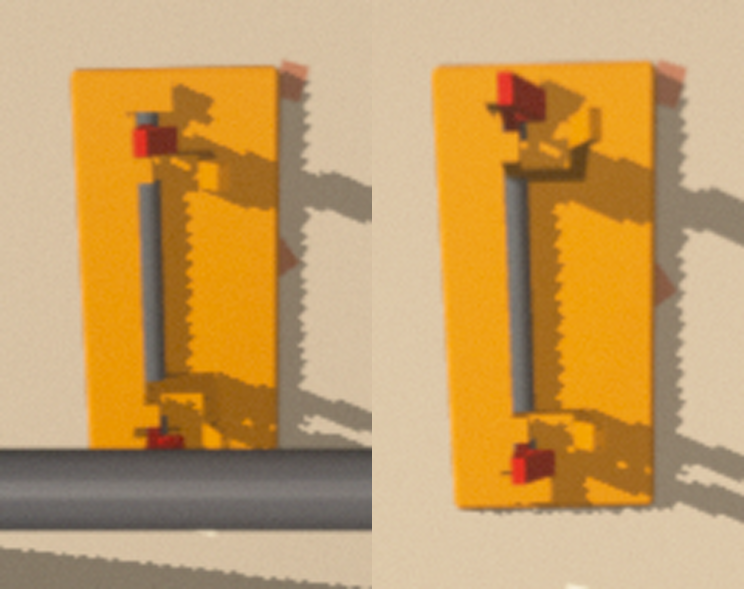

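Both crops show the plate corners clearly. In the right crop they are (433,68), (655,62), (654,505) and (457,507). The jaws' red/dark borders are at (160,140) in the left crop and (531,466) in the right crop.

Run:
```python
import pickle,numpy as np
from h import *
np.set_printoptions(precision=4,suppress=True)
s1,c1=pickle.load(open("w1.pkl","rb"));s2,c2=pickle.load(open("w2.pkl","rb"))
f=3.1
p1=lambda x,y:(260+(x+.5)/f-.5,100+(y+.5)/f-.5)
p2=lambda x,y:(260+(x-372+.5)/f-.5,20+(y+.5)/f-.5)
print("tri corners",tri(ray(c1,p1(73,70),s1),ray(c2,p2(433,68),s2)),tri(ray(c1,p1(278,67),s1),ray(c2,p2(655,62),s2)))
c=np.array([atz(c2,p2(*x),.01,s2) for x in((433,68),(655,62),(654,505),(457,507))]);print(c,c.mean(0),[np.linalg.norm(c[i]-c[i-1]) for i in range(4)])
# fit plate rectangle
xa=(c[0]+c[1]-c[2]-c[3]);yaw=np.arctan2(xa[1],xa[0]);ya=(c[0]+c[3]-c[1]-c[2]);print(np.degrees(yaw),np.degrees(np.arctan2(ya[1],ya[0]))-90)
R=np.array([[np.cos(yaw),np.sin(yaw)],[-np.sin(yaw),np.cos(yaw)]]);o=c.mean(0)[:2]
H=lambda p:R@(p[:2]-o)
for n,cc,ss,p,z in(("ramp top w1",c1,s1,p1(160,140),.068),("nose w1",c1,s1,p1(176,140),.051),("ramp top w2b",c2,s2,p2(531,466),.068),("nose w2b",c2,s2,p2(553,464),.051),("ramp top w2t",c2,s2,p2(511,92),.068),("nose w2t",c2,s2,p2(545,105),.051)):
  print(n,H(atz(cc,p,z,ss)))
print("hinge shaft y",H(atz(c1,p1(151,280),.02,s1)),H(atz(c2,p2(521,290),.02,s2)))
```

```text
tri corners (array([ 0.5373, -0.1988,  0.007 ]), [np.float64(0.0003027377813206601), np.float64(0.0003027377813208839)]) (array([ 0.5779, -0.2597,  0.0095]), [np.float64(0.00014445038450161573), np.float64(0.00014445038450163533)])
[[ 0.5367 -0.1993  0.01  ]
 [ 0.5779 -0.2598  0.01  ]
 [ 0.4554 -0.3431  0.01  ]
 [ 0.415  -0.2818  0.01  ]] [ 0.4962 -0.271   0.01  ] [np.float64(0.1470004346621036), np.float64(0.07318287630759944), np.float64(0.14809656649915137), np.float64(0.07339003405833902)]
34.187745302288896 33.80841385583527
ramp top w1 [0.0526 0.0041]
nose w1 [ 0.0516 -0.0003]
ramp top w2b [-0.0505  0.0065]
nose w2b [-0.0524  0.    ]
ramp top w2t [0.0512 0.0085]
nose w2t [ 0.0519 -0.0004]
hinge shaft y [0.0004 0.0105] [0.0027 0.0097]
```

In the tool's units: -0.284 m / 0.75 = -0.3787, 0.233 m / 0.75 = 0.3107, 67.8 degrees / 90 = 0.7533.

```bash
python3 -m handwheel '[[0.0307,-0.0373,0,0,0,0.0778,1],[0.0627,-0.076,0,0,0,0.1556,1],[0.0933,-0.1133,0,0,0,0.2222,1],[0.124,-0.152,0,0,0,0.3,1],[0.156,-0.1893,0,0,0,0.3778,1],[0.1867,-0.2267,0,0,0,0.4556,1],[0.2173,-0.2653,0,0,0,0.5333,1],[0.248,-0.3027,0,0,0,0.6,1],[0.28,-0.3413,0,0,0,0.6778,1],[0.3107,-0.3787,0,0,0,0.7533,1],[0.3107,-0.3787,0,0,0,0.7533,0.5],[0.3107,-0.3787,0,0,0,0.7533,0.5],[0.3107,-0.3787,0,0,0,0.7533,0.5]]'
python3 look.py w3 wrist 240 40 160 170 3.4
```

```text
time_s: 3.25
position: [0.471, 0.0467, 0.1626]
tcp_rot: [[0.821, -0.57, 0.0], [-0.57, -0.821, -0.0], [0.0, 0.0, -1.0]]
force: [-0.4, 0.3, -0.2]
opening: 0.806
grasp_force: 0.0
[0.47098972 0.0466679  0.16258289] [ 8.21307936e-01 -5.70484968e-01  4.19549150e-04] [-7.89491675e+00  2.40280111e+01  1.07001118e+02 -2.01105541e-02
  4.89516111e+01  1.16902343e+02] [-0.39336566  0.29688625 -0.15337691] 0.8061531192595596
```

View pics/w3.png

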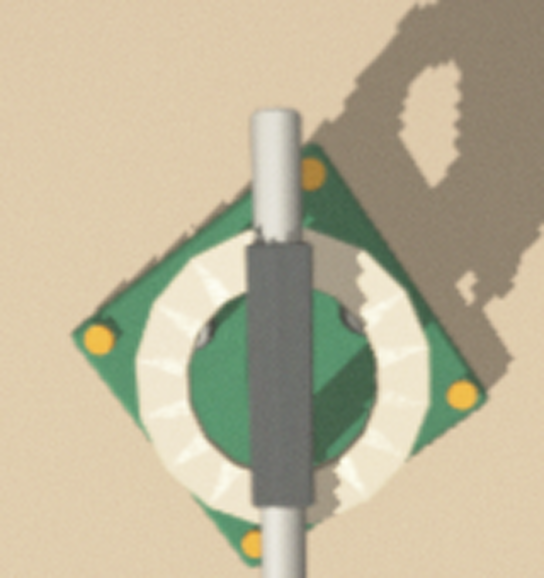

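The rod grip's top face has crop corners (248,243), (311,245), (313,505) and (253,507). The ring's outer edge spans columns 136–430 and rows 228–525.

Run:
```python
import pickle,numpy as np
from h import *
np.set_printoptions(precision=4,suppress=True)
s,c=pickle.load(open("w3.pkl","rb"));T=pickle.load(open("d0.pkl","rb"))["top"]
p=lambda x,y:(240+(x+.5)/3.4-.5,40+(y+.5)/3.4-.5)
a,b,e,f=[atz(c,p(*q),.091,s) for q in((248,243),(311,245),(313,505),(253,507))]
print("grip ctr",(a+b+e+f)/4,"len",np.linalg.norm(a-f),np.linalg.norm(a-b)); x=a+b-e-f;print("yaw",np.degrees(np.arctan2(x[1],x[0])))
print("ring",atz(c,p(283,377),.075,s), "dia",np.linalg.norm(atz(c,p(136,377),.075,s)-atz(c,p(430,377),.075,s)))
st=[atz(c,p(*q),.012,s) for q in((74,334),(486,398),(318,145),(250,566))];print("stand",np.mean(st[:2],0),np.mean(st[2:],0))
R=s["tcp_rot"];print("tool delta to rod",R.T@((a+b+e+f)/4-s["position"]))
# heights from wrist tip + top-view tip
print("tip tri",tri(ray(c,p(277,110),s),ray(T,(299+(452-264+.5)/6-.5,207+40.5/6-.5))))
```

```text
grip ctr [0.5116 0.018  0.091 ] len 0.0637951361166303 0.014928359857940993
yaw -33.90079496130576
ring [0.5109 0.0179 0.075 ] dia 0.07694388472408695
stand [0.5101 0.0184 0.012 ] [0.5098 0.0184 0.012 ]
tool delta to rod [0.0497 0.0003 0.0716]
tip tri (array([ 0.5648, -0.0178,  0.0728]), [np.float64(0.000229804795029471), np.float64(0.000229804795029213)])
```

In the tool's units: 0.0826 m / 0.75 = 0.1101, 0.075 m / 0.75 = 0.1, -0.9 degrees / 90 = -0.01.

```bash
python3 -m handwheel '[[0.0333,0,0.0267,0,0,-0.01,0.5],[0.0663,0,0.0533,0,0,-0.01,0.5],[0.0663,0,0.08,0,0,-0.01,0.5],[0.0663,0,0.1,0,0,-0.01,0.5],[0.0663,0,0.1101,0,0,-0.01,0.5],[0.0663,0,0.1101,0,0,-0.01,0.5],[0.0663,0,0.1101,0,0,-0.01,0],[0.0663,0,0.1101,0,0,-0.01,0],[0.0663,0,0.1101,0,0,-0.01,0],[0.0663,0,0.1101,0,0,-0.01,0],[0.0663,0,0.1101,0,0,-0.01,0],[0.0663,0,0.1101,0,0,-0.01,0],[0.0663,0,0.1101,0,0,-0.01,0]]'
```

```text
time_s: 4.6
position: [0.5117, 0.0186, 0.0804]
tcp_rot: [[0.83, -0.558, 0.001], [-0.558, -0.83, -0.0], [0.001, -0.0, -1.0]]
force: [-1.1, -1.6, 3.1]
opening: 0.178
grasp_force: 30.0
```

In the tool's units: 0.249 m / 0.75 = 0.332, 0.1487 m / 0.75 = 0.1983, -67.9 degrees / 90 = -0.7544.

```bash
python3 -m handwheel '[[0,0,-0.0133,0,0,0,0],[0,0,-0.04,0,0,0,0],[0,0,-0.0667,0,0,0,0],[0.0133,0.0267,-0.08,0,0,-0.0556,0],[0.032,0.0533,-0.08,0,0,-0.1222,0],[0.0533,0.0893,-0.08,0,0,-0.2,0],[0.0747,0.1253,-0.08,0,0,-0.2778,0],[0.096,0.16,-0.08,0,0,-0.3556,0],[0.1173,0.196,-0.08,0,0,-0.4333,0],[0.1387,0.232,-0.08,0,0,-0.5111,0],[0.16,0.2667,-0.08,0,0,-0.5889,0],[0.1773,0.2987,-0.08,0,0,-0.6667,0],[0.1907,0.32,-0.08,0,0,-0.7222,0],[0.1983,0.332,-0.08,0,0,-0.7544,0],[0.1983,0.332,-0.08,0,0,-0.7544,0],[0.1983,0.332,-0.08,0,0,-0.7544,0],[0.1983,0.332,-0.08,0,0,-0.7544,0]]'
python3 look.py w4 wrist 240 100 200 180 3.3
```

```text
time_s: 6.3
position: [0.4956, -0.2698, 0.1399]
tcp_rot: [[0.829, 0.559, -0.001], [0.559, -0.829, 0.001], [-0.0, -0.001, -1.0]]
force: [-0.4, 0.3, -1.5]
opening: 0.181
grasp_force: 30.0
[ 0.49559038 -0.26975818  0.13985166] [ 8.29433963e-01  5.58604774e-01 -8.56067167e-05] [-3.99141013e+01  3.19225402e+01  9.53374170e+01  1.96247223e-02
  5.28117749e+01  1.61146666e+01] [-0.44969893  0.31995286 -1.49642612] 0.18085876470309178
```

View pics/w4.png

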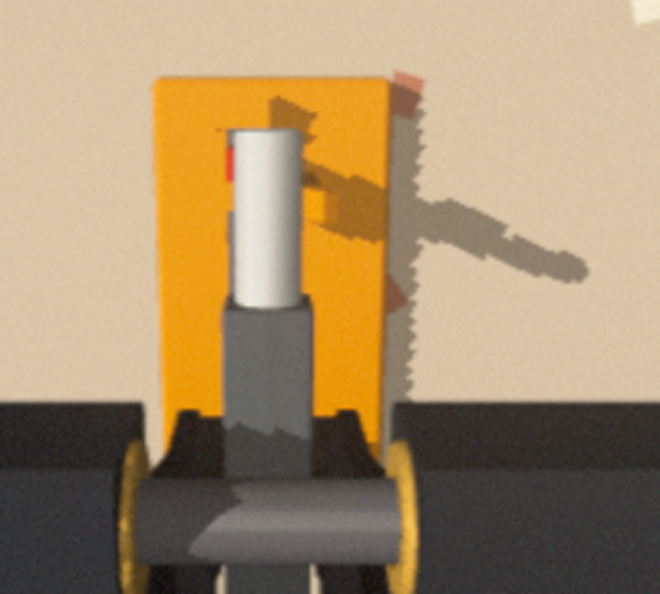

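The rod is level over the holder, with its end at crop column 267. The plate's far corners are (154,78) and (390,80). I'll check the alignment numerically.

Run:
```python
import pickle,numpy as np
from h import *
np.set_printoptions(precision=4,suppress=True)
s,c=pickle.load(open("w4.pkl","rb"))
p=lambda x,y:(240+(x+.5)/3.3-.5,100+(y+.5)/3.3-.5)
yaw=np.radians(34);R=np.array([[np.cos(yaw),np.sin(yaw)],[-np.sin(yaw),np.cos(yaw)]]);o=np.array([.4962,-.271])
H=lambda q,z:R@(atz(c,p(*q),z,s)[:2]-o)
print("plate",H((154,78),.01),H((390,80),.01),H((166,450),.01))
print("rod tip edges",H((235,131),.1425),H((301,131),.1425),"base",H((232,303),.1425),H((301,303),.1425),"grip",H((224,320),.15),H((312,320),.15))
print("tcp",R@(s["position"][:2]-o), np.degrees(np.arctan2(s["tcp_rot"][1,0],s["tcp_rot"][0,0])))
```

```text
plate [0.0745 0.0368] [ 0.0739 -0.0358] [-0.0476  0.0365]
rod tip edges [0.0629 0.0074] [ 0.0629 -0.0039] base [0.0328 0.0082] [ 0.0328 -0.0042] grip [0.0315 0.0093] [ 0.0315 -0.0058]
tcp [0.0002 0.0014] 33.95936354819434
```

In the tool's units: 0.064 m / 0.75 = 0.0853, 0.0015 m / 0.75 = 0.002.

```bash
python3 -m handwheel '[[-0.0007,0.002,0.02,0,0,0,0],[-0.0007,0.002,0.04,0,0,0,0],[-0.0007,0.002,0.06,0,0,0,0],[-0.0007,0.002,0.0773,0,0,0,0],[-0.0007,0.002,0.0853,0,0,0,0],[-0.0007,0.002,0.0853,0,0,0,0],[-0.0007,0.002,0.0853,0,0,0,0]]'; python3 -m handwheel '[[0,0,0.0053,0,0,0,0],[0,0,0.0107,0,0,0,0],[0,0,0.016,0,0,0,0],[0,0,0.0213,0,0,0,0],[0,0,0.0213,0,0,0,0]]';python3 -m handwheel '[[0,0,0.0053,0,0,0,0],[0,0,0.0107,0,0,0,0],[0,0,0.0107,0,0,0,0]]'
```

```text
time_s: 7.05
position: [0.4966, -0.2725, 0.0762]
tcp_rot: [[0.829, 0.559, 0.0], [0.559, -0.829, -0.0], [0.0, 0.001, -1.0]]
force: [-0.3, 0.1, -1.5]
opening: 0.176
grasp_force: 30.0
time_s: 7.55
position: [0.4964, -0.2726, 0.0595]
tcp_rot: [[0.829, 0.559, 0.0], [0.559, -0.829, -0.0], [-0.0, 0.0, -1.0]]
force: [-0.0, -0.6, -2.4]
opening: 0.182
grasp_force: 30.0
time_s: 7.85
position: [0.4966, -0.2726, 0.0523]
tcp_rot: [[0.829, 0.559, 0.001], [0.559, -0.829, -0.0], [0.0, 0.001, -1.0]]
force: [0.1, 0.5, 2.2]
opening: 0.181
grasp_force: 30.0
```

In the tool's units: 0.011 m / 0.75 = 0.0147, 0.008 m / 0.75 = 0.0107.

```bash
python3 -m handwheel '[[0,0,0.0053,0,0,0,0],[0,0,0.0107,0,0,0,0],[0,0,0.0147,0,0,0,0],[0,0,0.0147,0,0,0,0]]'; python3 -m handwheel '[[0,0,0.0027,0,0,0,0],[0,0,0.0053,0,0,0,0],[0,0,0.0053,0,0,0,0],[0,0,0.0053,0,0,0,0]]'
```

```text
time_s: 8.25
position: [0.4963, -0.2725, 0.0401]
tcp_rot: [[0.829, 0.559, -0.0], [0.559, -0.829, 0.0], [-0.0, -0.0, -1.0]]
force: [1.6, -1.4, -4.9]
opening: 0.181
grasp_force: 30.0
time_s: 8.65
position: [0.496, -0.2722, 0.0373]
tcp_rot: [[0.829, 0.559, -0.001], [0.559, -0.829, 0.0], [-0.0, -0.001, -1.0]]
force: [-1.4, -0.0, 4.1]
opening: 0.179
grasp_force: 30.0
```

In the tool's units: -0.14 m / 0.75 = -0.1867, -0.08 m / 0.75 = -0.1067.

```bash
python3 -m handwheel '[[0,0,0,0,0,0,0.6],[0,0,0,0,0,0,0.6],[0,0,0,0,0,0,0.6],[0,0,0,0,0,0,0.6],[0,0,0,0,0,0,0.6],[0,0,-0.0133,0,0,0,0.6],[0,0,-0.04,0,0,0,0.6],[0,0,-0.08,0,0,0,0.6],[0,0,-0.1333,0,0,0,0.6],[-0.0533,0,-0.1733,0,0,0,0.6],[-0.1067,0,-0.1867,0,0,0,0.6],[-0.1067,0,-0.1867,0,0,0,0.6],[-0.1067,0,-0.1867,0,0,0,0.6]]'
python3 look.py w5 wrist 250 10 140 180 3.3
```

```text
time_s: 9.95
position: [0.4296, -0.3176, 0.1779]
tcp_rot: [[0.831, 0.557, 0.001], [0.557, -0.831, -0.001], [0.001, 0.001, -1.0]]
force: [-0.2, 1.0, -0.2]
opening: 0.601
grasp_force: 0.0
[ 0.42962517 -0.31762714  0.17790684] [8.30662385e-01 5.56776067e-01 6.42686723e-04] [-4.84821224e+01  2.67060514e+01  9.78409822e+01  3.21538709e-02
  5.53736853e+01  7.66650836e+00] [-0.2038427   0.98136259 -0.2408053 ] 0.6007076708489859
```

View pics/w5.png

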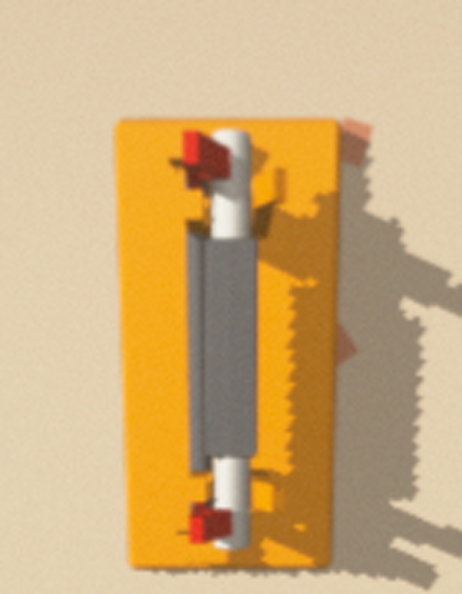

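The rod lies in both forks with the jaws shut over it, the red noses covering the bright ends at crop (208,158) and (212,525). Next is the bulb.

In the tool's units: -0.501 m / 0.75 = -0.668, 0.305 m / 0.75 = 0.4067.

```bash
python3 -m handwheel '[[0.016,-0.0267,-0.0067,0,0,0,0.6],[0.0467,-0.0773,-0.0267,0,0,0,0.6],[0.0787,-0.128,-0.0293,0,0,0,0.6],[0.1093,-0.18,-0.0293,0,0,0,0.6],[0.1413,-0.232,-0.0293,0,0,0,0.6],[0.172,-0.2827,-0.0293,0,0,0,0.6],[0.204,-0.3347,-0.0293,0,0,0,0.6],[0.2347,-0.3853,-0.0293,0,0,0,0.6],[0.2667,-0.4373,-0.0293,0,0,0,0.6],[0.2973,-0.488,-0.0293,0,0,0,0.6],[0.3293,-0.54,-0.0293,0,0,0,0.6],[0.36,-0.592,-0.0293,0,0,0,0.6],[0.3867,-0.636,-0.0293,0,0,0,0.6],[0.4067,-0.668,-0.0293,0,0,0,0.6],[0.4067,-0.668,-0.0293,0,0,0,0.6],[0.4067,-0.668,-0.0293,0,0,0,0.6],[0.4067,-0.668,-0.0293,0,0,0,0.6]]'
python3 look.py w6
python3 -m handwheel '[[0.0267,0,0,0,0,0,0.6],[0.0533,0,0,0,0,0,0.6],[0.0667,0,0,0,0,0,0.6],[0.0667,0,0,0,0,0,0.6],[0.0667,0,0,0,0,0,0.6]]'
python3 look.py w7
python3 - <<'E'
import pickle,cv2,numpy as np
from h import *
o=[]
for n in("w6","w7"):
    s,c=pickle.load(open(n+".pkl","rb"));q=proj(c,[.4705,.3128,.11],s).astype(int);u,v=q-[55,80];u=max(u,0);v=max(v,0);print(n,u,v)
    im=cv2.resize(c["color"][v:v+160,u:u+110,::-1],None,fx=3.5,fy=3.5,interpolation=cv2.INTER_CUBIC);o.append(im)
cv2.imwrite("pics/w67.png",np.hstack([cv2.copyMakeBorder(x,0,560-x.shape[0],0,385-x.shape[1],0) for x in o]))
E
```

```text
time_s: 11.7
position: [0.4024, 0.2684, 0.1985]
tcp_rot: [[0.829, 0.559, -0.002], [0.559, -0.829, -0.001], [-0.002, -0.0, -1.0]]
force: [0.2, -0.4, -0.7]
opening: 0.6
grasp_force: 0.0
[0.40237693 0.26835542 0.19845555] [ 0.82920726  0.55893855 -0.00173328] [ 2.04416946e+01  2.14590018e+01  1.03403777e+02 -1.71698600e-02
  5.52359753e+01  7.64690237e+01] [ 0.15359673 -0.42799458 -0.7449756 ] 0.5995363113894212
time_s: 12.25
position: [0.4437, 0.2958, 0.1986]
tcp_rot: [[0.83, 0.558, -0.002], [0.558, -0.83, -0.001], [-0.002, -0.0, -1.0]]
force: [0.3, -0.4, -0.1]
opening: 0.599
grasp_force: 0.0
[0.44367908 0.29576477 0.19860423] [ 0.82979653  0.55806226 -0.00205719] [ 2.16759124e+01  2.50378077e+01  9.66568537e+01 -5.49339747e-03
  5.84249357e+01  7.77568382e+01] [ 0.32479478 -0.44969378 -0.09391893] 0.5989185136601948
w6 267 33
w7 267 90
```

View pics/w67.png

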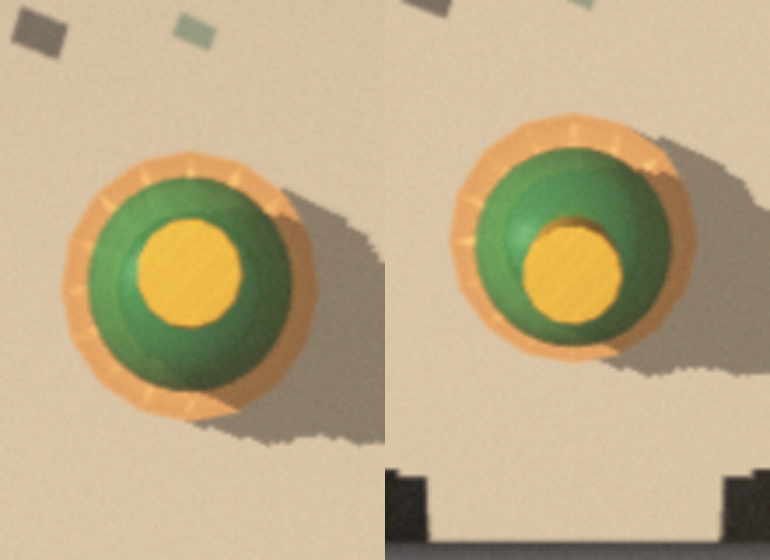

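The neck-top centre is at crop (190,272) on the left and (572,274) on the right. The cork ring is centred at about (190,286) on the left and (573,238) on the right.

Run:
```python
import pickle,numpy as np
from h import *
np.set_printoptions(precision=4,suppress=True)
s6,c6=pickle.load(open("w6.pkl","rb"));s7,c7=pickle.load(open("w7.pkl","rb"))
p6=lambda x,y:(267+(x+.5)/3.5-.5,33+(y+.5)/3.5-.5);p7=lambda x,y:(267+(x-385+.5)/3.5-.5,90+(y+.5)/3.5-.5)
x,r=tri(ray(c6,p6(190,272),s6),ray(c7,p7(572,274),s7));print(x,r)
print("cork",atz(c6,p6(190,286),.024,s6),atz(c7,p7(573,238),.024,s7))
print(atz(c6,p6(190,272),.110,s6),atz(c7,p7(572,274),.110,s7), "dia",np.linalg.norm(atz(c7,p7(524,274),.11,s7)-atz(c7,p7(622,274),.11,s7)))
g=np.mean([atz(c6,p6(190,272),.110,s6),atz(c7,p7(572,274),.110,s7)],0);g[2]=.076
print("delta",s7["tcp_rot"].T@(g-s7["position"]))
```

```text
[0.4718 0.3157 0.1109] [np.float64(0.00018386515749082446), np.float64(0.00018386515749078267)]
cork [0.4728 0.316  0.024 ] [0.4723 0.316  0.024 ]
[0.4719 0.3155 0.11  ] [0.4715 0.3157 0.11  ] dia 0.025403811462375917
delta [ 0.0346 -0.0008  0.1225]
```

In the tool's units: 0.1166 m / 0.75 = 0.1555, 0.105 m / 0.75 = 0.14.

```bash
python3 -m handwheel '[[0.02,-0.0007,0.0267,0,0,0,0.6],[0.0461,-0.0011,0.0667,0,0,0,0.6],[0.0461,-0.0011,0.1067,0,0,0,0.6],[0.0461,-0.0011,0.14,0,0,0,0.6],[0.0461,-0.0011,0.1555,0,0,0,0.6],[0.0461,-0.0011,0.1555,0,0,0,0.6],[0.0461,-0.0011,0.1555,0,0,0,0.6],[0.0461,-0.0011,0.1555,0,0,0,0],[0.0461,-0.0011,0.1555,0,0,0,0],[0.0461,-0.0011,0.1555,0,0,0,0],[0.0461,-0.0011,0.1555,0,0,0,0],[0.0461,-0.0011,0.1555,0,0,0,0],[0.0461,-0.0011,0.1555,0,0,0,0]]'
```

```text
time_s: 13.6
position: [0.4732, 0.3167, 0.0828]
tcp_rot: [[0.829, 0.559, 0.001], [0.559, -0.829, 0.0], [0.001, 0.0, -1.0]]
force: [0.5, -0.6, 2.7]
opening: 0.285
grasp_force: 30.0
```

In the tool's units: 0.268 m / 0.75 = 0.3573, -0.1349 m / 0.75 = -0.1799.

```bash
python3 -m handwheel '[[0,0,-0.008,0,0,0,0],[0,0,-0.0293,0,0,0,0],[0,0,-0.06,0,0,0,0],[0,0,-0.0933,0,0,0,0],[-0.0053,0.0107,-0.1147,0,0,0,0],[-0.02,0.04,-0.1229,0,0,0,0],[-0.04,0.08,-0.1229,0,0,0,0],[-0.0613,0.1213,-0.1229,0,0,0,0],[-0.0827,0.164,-0.1229,0,0,0,0],[-0.104,0.2067,-0.1229,0,0,0,0],[-0.1253,0.2493,-0.1229,0,0,0,0],[-0.1467,0.2907,-0.1229,0,0,0,0],[-0.1627,0.3227,-0.1229,0,0,0,0],[-0.1733,0.344,-0.1229,0,0,0,0],[-0.1799,0.3573,-0.1229,0,0,0,0],[-0.1799,0.3573,-0.1229,0,0,0,0],[-0.1799,0.3573,-0.1229,0,0,0,0],[-0.1799,0.3573,-0.1229,0,0,0,0]]'
python3 look.py w8 wrist 210 60 220 160 3.4
python3 - <<'E'
from rig import capture
import cv2,numpy as np
a=capture("scene")["color"][130:240,300:380,::-1]
a=cv2.resize(a,None,fx=4.4,fy=4.4,interpolation=cv2.INTER_CUBIC)[:,:352]
b=cv2.imread("pics/w8.png")[:,150:600]
h=max(a.shape[0],b.shape[0])
cv2.imwrite("pics/w8b.png",np.hstack([cv2.copyMakeBorder(x,0,h-x.shape[0],0,0,0) for x in (b,a[:, :350])]))
E
```

```text
time_s: 15.4
position: [0.5101, 0.0201, 0.1745]
tcp_rot: [[0.829, 0.56, -0.001], [0.56, -0.829, 0.001], [-0.0, -0.001, -1.0]]
force: [-0.5, 0.0, -2.0]
opening: 0.29
grasp_force: 30.0
[0.51010836 0.02014243 0.17446646] [ 8.28752290e-01  5.59615543e-01 -2.93585268e-04] [-1.03110542e+01  2.54162388e+01  1.01234604e+02  2.86168610e-02
  5.33951294e+01  4.56426639e+01] [-0.54186112  0.02910723 -1.99337282] 0.28968870001803443
```

View pics/w8b.png

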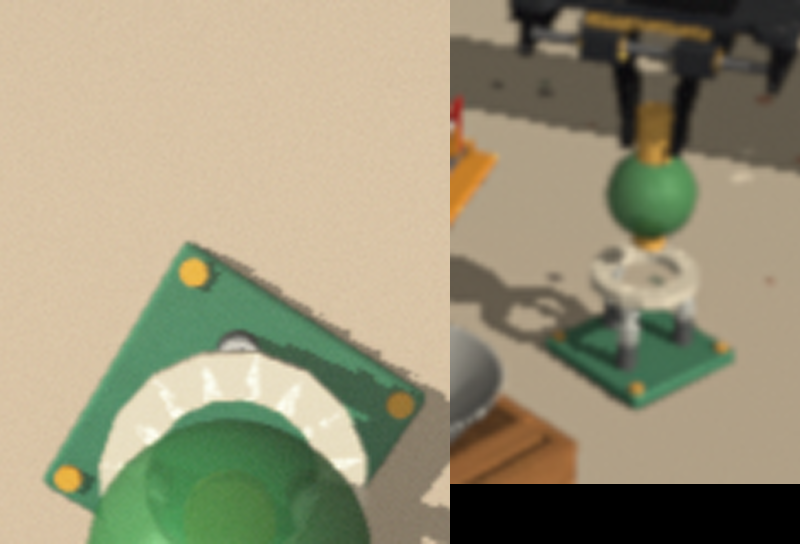

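The bulb hangs upright over the ring. In the left crop its ball edge tops out at (235,418), and the ring's outer edge tops out at (238,350), spanning columns 100–368. I'll check how well it is centred.

Run:
```python
import pickle,numpy as np
from h import *
np.set_printoptions(precision=4,suppress=True)
s,c=pickle.load(open("w8.pkl","rb"));R=s["tcp_rot"];P=s["position"]
p=lambda x,y:(210+(x+150+.5)/3.4-.5,60+(y+.5)/3.4-.5)
T=lambda q:R.T@(q-P)
print("ring top edge (tool)",T(atz(c,p(238,350),.075,s)), "expected centre x = this-.038 (or.037 polygon)")
print("ring sides",T(atz(c,p(100,490),.075,s)),T(atz(c,p(368,480),.075,s)))
print("expected ring (.5105,.0182)",T(np.array([.5105,.0182,.075])))
# ball tangent: ray at top edge distance 32mm from centre
for pt in((235,418),(370,520),(90,540)):
  o,d=ray(c,p(*pt),s);d/=np.linalg.norm(d)
  for dx in(-.003,-.0015,0,.0015,.003):
    C=P+R@np.array([dx,0,0]);C[2]=.1367
    print(pt,dx,np.linalg.norm(np.cross(C-o,d)))
```

```text
ring top edge (tool) [0.038  0.0025 0.0995] expected centre x = this-.038 (or.037 polygon)
ring sides [-0.0021 -0.0371  0.0995] [0.0009 0.0399 0.0994]
expected ring (.5105,.0182) [-0.0007  0.0019  0.0995]
(235, 418) -0.003 0.03287264587878586
(235, 418) -0.0015 0.0313990930122361
(235, 418) 0 0.029925627172270413
(235, 418) 0.0015 0.02845226187950756
(235, 418) 0.003 0.026979013607063118
(370, 520) -0.003 0.032775659989352945
(370, 520) -0.0015 0.03230301333529602
(370, 520) 0 0.03188822531089098
(370, 520) 0.0015 0.03153357919030398
(370, 520) 0.003 0.031241123215393213
(90, 540) -0.003 0.03156606269048597
(90, 540) -0.0015 0.03128252025014602
(90, 540) 0 0.031062120280697013
(90, 540) 0.0015 0.030906213666102352
(90, 540) 0.003 0.030815779297750166
```

In the tool's units: 0.038 m / 0.75 = 0.0507, 0.0016 m / 0.75 = 0.0021.

```bash
python3 -m handwheel '[[0.0021,0.0016,0.0107,0,0,0,0],[0.0021,0.0016,0.0267,0,0,0,0],[0.0021,0.0016,0.04,0,0,0,0],[0.0021,0.0016,0.048,0,0,0,0],[0.0021,0.0016,0.0507,0,0,0,0],[0.0021,0.0016,0.0507,0,0,0,0]]'; python3 -m handwheel '[[0,0,0.004,0,0,0,0],[0,0,0.008,0,0,0,0],[0,0,0.008,0,0,0,0],[0,0,0.008,0,0,0,0]]'; python3 -m handwheel '[[0,0,0.004,0,0,0,0],[0,0,0.008,0,0,0,0],[0,0,0.008,0,0,0,0],[0,0,0.008,0,0,0,0]]'
```

```text
time_s: 16.1
position: [0.5123, 0.019, 0.1359]
tcp_rot: [[0.829, 0.559, -0.001], [0.559, -0.829, 0.0], [-0.001, -0.001, -1.0]]
force: [-0.4, 0.2, -1.5]
opening: 0.289
grasp_force: 30.0
time_s: 16.5
position: [0.5126, 0.0192, 0.1311]
tcp_rot: [[0.829, 0.559, 0.0], [0.559, -0.829, 0.0], [0.0, 0.0, -1.0]]
force: [-1.1, 2.0, 4.6]
opening: 0.29
grasp_force: 30.0
time_s: 16.9
position: [0.5124, 0.0193, 0.1252]
tcp_rot: [[0.829, 0.559, 0.0], [0.559, -0.829, 0.0], [0.0, -0.0, -1.0]]
force: [-2.6, 2.5, 7.0]
opening: 0.288
grasp_force: 30.0
```

The rows are not in the units I measure in: shifts go in shares of 0.75 m and turns go in shares of 90 degrees. I convert before sending: 0.005 m / 0.75 = 0.0067, 0.004 m / 0.75 = 0.0053.

```bash
python3 -m handwheel '[[0,-0.0011,0.0027,0,0,0,0],[0,-0.0011,0.0053,0,0,0,0],[0,-0.0011,0.0067,0,0,0,0],[0,-0.0011,0.0067,0,0,0,0],[0,-0.0011,0.0067,0,0,0,0]]'; for i in 1 2; do python3 -m handwheel '[[0,0,0.0013,0,0,0,0],[0,0,0.0013,0,0,0,0],[0,0,0.0013,0,0,0,0]]' | egrep 'pos|force'; python3 -c "
from rig import bot;print(bot.read_state()['force'])"; done
```

```text
time_s: 17.4
position: [0.5122, 0.0197, 0.1205]
tcp_rot: [[0.829, 0.559, 0.001], [0.559, -0.829, -0.0], [0.0, 0.0, -1.0]]
force: [-1.6, 1.2, 9.2]
opening: 0.289
grasp_force: 30.0
position: [0.5122, 0.0197, 0.1196]
force: [-2.4, 0.3, 8.7]
grasp_force: 30.0
[-2.44902     0.29655555  8.72959198]
position: [0.5122, 0.0196, 0.1186]
force: [-2.2, 1.8, 9.0]
grasp_force: 30.0
[-2.23823764  1.79245869  9.03199483]
```

In the tool's units: 0.0005 m / 0.75 = 0.0007.

```bash
for i in 1 2; do python3 -m handwheel '[[0,0,0.0007,0,0,0,0],[0,0,0.0007,0,0,0,0],[0,0,0.0007,0,0,0,0]]' | egrep 'pos|force'; done
python3 - <<'E'
from rig import bot,capture
import cv2,numpy as np
a=capture("scene")["color"][140:230,295:385,::-1]
cv2.imwrite("pics/s9.png",cv2.resize(a,None,fx=6,fy=6,interpolation=cv2.INTER_CUBIC))
E
```

```text
position: [0.5122, 0.0197, 0.1182]
force: [-2.3, 1.7, 9.5]
grasp_force: 30.0
position: [0.5122, 0.0196, 0.1177]
force: [-1.9, 0.7, 9.9]
grasp_force: 30.0
```

View pics/s9.png

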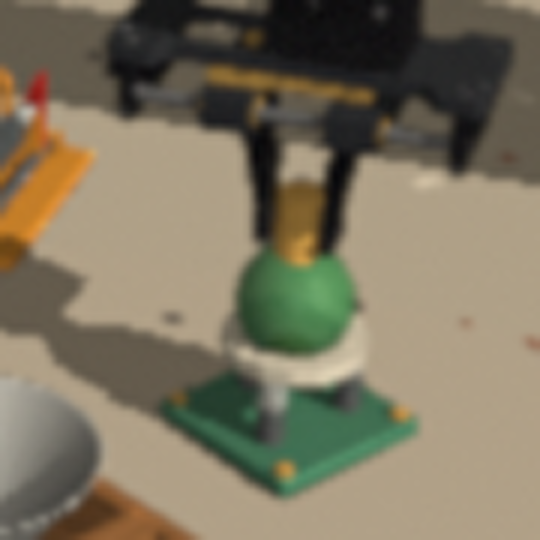

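The ball sits upright in the lowered ring at about (298,330). A few half-millimetre steps more will find the stop.

In the tool's units: 0.0005 m / 0.75 = 0.0007.

```bash
for i in 1 2 3; do python3 -m handwheel '[[0,0,0.0007,0,0,0,0],[0,0,0.0007,0,0,0,0],[0,0,0.0007,0,0,0,0]]' | egrep 'pos|^force'; done
```

```text
position: [0.5122, 0.0196, 0.1172]
force: [-2.9, 1.1, 9.8]
position: [0.5122, 0.0197, 0.1167]
force: [-2.6, 2.0, 10.7]
position: [0.5122, 0.0197, 0.1165]
force: [-2.6, 1.7, 12.1]
```

In the tool's units: -0.0006 m / 0.75 = -0.0008.

```bash
python3 -m handwheel '[[0,0,-0.0008,0,0,0,0],[0,0,-0.0008,0,0,0,0],[0,0,-0.0008,0,0,0,0]]' && python3 -c "
from rig import bot;print(bot.hand_in())"
```

```text
time_s: 19.85
position: [0.5122, 0.0197, 0.1169]
tcp_rot: [[0.829, 0.559, 0.001], [0.559, -0.829, -0.0], [0.001, 0.001, -1.0]]
force: [-2.9, 0.7, 10.8]
opening: 0.293
grasp_force: 30.0
the job is handed in; nothing more can be done
None
```

The job is handed in at about 20 s: the rod is seated in the fork clip with the jaws shut over it, and the gripper still holds the bulb upright in the clamp ring, pressed to just short of the stop. The hand-in gave no verdict.

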